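# Set and start the noodle timer

### The arm

A 7-joint arm with a two-finger parallel gripper is mounted at the origin on the work surface. World frame = base frame: x ahead of the robot, y to its left, z up, the work surface at z = 0. Lengths are in m, angles in rad, forces in N, time in s.
With the tool pointing down it reaches from about 0.425 to 0.925 m from the base axis. Payload 6.8 kg.
Tool frame: the origin (TCP) lies midway between the tips of the shut fingers; the grasp point (between the pads) lies 19 mm behind it; z points along the fingers, y is the direction in which the jaws open and shut (so a half turn about z gives the same grasp; the last joint's range is limited). The gripper opens to 85 mm and grips with 20 to 120 N. Pads are 22 mm wide; open, the fingers measure 114 mm over their backs; the gripper's body (76 mm by 85 mm) begins 54 mm behind the grasp point. The pads swing forward as they close: fully open they stand 13 mm farther back than shut.
Start: joints at [1.082, 0.477, 0.022, 1.555, -0.011, 1.109, -0.083], TCP at [0.251, -0.627, 0.231] pointing down, gripper open.
Joint ranges: [-2.96, 2.96], [-0.34, 2.1], [-1.41, 1.46], [0.24, 2.44], [-1.37, 4.51], [0.17, 1.92], [-2.96, 2.96]. Speed limits (rad/s): [2.39, 2.39, 3.14, 3.14, 3.14, 3.14, 3.14].

### API

Orientations are given as a unit quaternion [w, x, y, z].
In Python, from station import * gives the robot as it stands. The module is installed in compiled form; this text tells all that it offers.
- The arm moves only by the tool jog_arm, never from a script. Its arguments are lists of equal length, an entry for each row: "dp": the shift along the tool's x, y, z in units of 25 mm (1.0 is 25 mm), a list of three; "angular": the turn, a rotation vector about the tool's x, y, z in units of 5 degrees (1.0 is 5 degrees), a list of three; "claw": the finger opening in mm, from 0 to 85.4. A call has exactly 5 rows; each row is the pose to reach, as a shift and turn from the pose commanded when the call began, along the tool's axes at that moment; what a row does not reach only later rows make up. A row lasts 1/10 s, in which the tool goes at most 50 mm and 8.59 degrees, less where a joint would pass 70% of its speed; a pose out of reach is approached as far as the arm can. A call with a gripper value outside its range is refused whole. The fingers move at their own pace and stop on an object; "grip_force" is the grip in N (left out, the last holds). Time passes only in rows, so rows that repeat a pose let the fingers close, or fill a call up. It gives the time, the measured TCP pose, the force and the opening at its end, in the units of the state.
- get_obs(): the state, without advancing time (a new reading comes with each control period).
- read_camera(name): name is "side" or "top" or "wrist"; returns a dict with "pixels" (400x640x3 uint8, blue, green, red), "camera_matrix" (3x3 intrinsics, pixels), "rvec" (rotation vector, rad) and "tvec" (3), from world to camera coordinates, as OpenCV has them. Camera axes: x right, y down, z forward; pixel columns grow to the right and rows downward; lengths in m; the calibration is good to about 2 mm. A picture is of the moment at which its call begins. There is no depth.
- hand_in(): hands the job in, once; it reports no verdict.
The state is a dict: "t": time; "q": joint angles; "joint_vel": joint speeds; "joint_torque": joint torques, N m; "eef_pos": TCP position; "tool_rot": TCP orientation; "contact_force": force on the tool from outside, world axes, zero at the start; "torque": the same for the moment, N m; "gripper_width": opening from 0.0 (shut) to 1.0 (fully open).
Only numpy, scipy, OpenCV 4.12 (cv2) and the standard library are available. Lean on these libraries where they do the work, as an engineer would, in place of code of your own. Each camera call takes 0.05 s, during which the arm holds its last target.

### The job

Set and start the noodle timer with your fingertips, without gripping or lifting anything. Flick the edge of its toothed wheel gently clockwise, click by click, until the wheel's raised rib points at the one tall set pin on the hub and the wheel rests in that click. Only then press the start button beside the wheel fully down, let it come back up, and leave the other things on the counter where they are.

Things in the scene. Friction and masses are not known exactly. Their poses are not given: they have to be found in the camera images.
- timer: The timer: an aluminium box 170 x 250 mm, 50 mm high, screwed to the counter. Origin at the centre of its underside, x along its 170 mm side away from its front, y along its 250 mm side, z up. On top are the toothed wheel (axis at x 0, y +40 mm) and the start button (at x -35, y -85 mm).
- hub (a point): Wheel's axis, on top of the fixed aluminium hub (62 mm across), 72 mm above the counter. Around it lies the flat wheel: a black ring 92 mm across with 8 radial teeth, each 9 mm wide, reaching out to 62 mm from the axis, 52 to 72 mm above the counter, with open gaps between. At rest the teeth lie at multiples of 45 degrees from the timer's x axis, seen from above.
- rib (a point): A point on top of the wheel's raised white rib, 40 mm out from the wheel's axis, 80 mm above the counter. The rib (9 mm wide, radial, 34 to 62 mm from the axis) lies over one of the wheel's teeth and stands 8 mm above them.
- wheel (a joint): Turn of the wheel in rad, growing clockwise seen from above; 0 at the start, where the rib points along the timer's +y. One click is 45 degrees (0.785). It resists with up to about 3 N at the teeth; past half a click it snaps on by itself into the next click and stays. A stop blocks turning back over 0.3 rad from the start; forward it can turn 6.5 clicks.
- set_pin_top (a point): Top of the set pin, 96 mm above the counter: a black pin 24 mm tall with a wide head 15 mm across, on the hub 22 mm from the wheel's axis, at one of the click positions (2, 3, 4 or 5 clicks clockwise of the rib's start). Black stubs 6 mm across and 4 mm tall stand at the other three of these positions.
- start_top (a point): Centre of the top of the start button: a round grey button 32 mm across in a dark housing on the timer. It moves straight down.
- start (a joint): Travel of the start button in m: 0 up, 0.006 fully down (about 5 N); it springs back up.
- pepper_jar: Bystander: glass jar with steel cap, 44 mm across, 85 mm tall, beside the timer's +y end. Origin under its centre.
- sauce_dish: Bystander: small white dish 76 mm across, 28 mm tall, beside the timer's -y end. Origin under its centre.
- sponge: Bystander: yellow sponge 70 x 100 x 30 mm behind the timer. Origin under its centre.
- ramen_bowl: Bystander: white bowl 170 mm across, 75 mm tall. Origin under its centre.
- tea_cup: Bystander: blue cup 72 mm across, 75 mm tall. Origin under its centre.
- strainer: Bystander: steel noodle strainer 100 mm across with an upright wooden handle on its rim, 235 mm tall in all. Origin under the basket's centre.
- ladle: Bystander: spoon 220 mm long with a wooden handle, lying on the counter.

How it is judged:
On the way, in this order (a step that is already met when the one before it is completed fails the run):
1. the wheel rests with its rib pointing at the tall set pin (horizontal distance between rib and set_pin_top below 0.0192 m and velocity of joint wheel between -0.2 and 0.2 rad/s), for 0.2 s.
2. then the start button is pressed down (value of joint start above 0.0045 m and horizontal distance between rib and set_pin_top below 0.0192 m), for 0.02 s.
At the end, for the whole second after the job is handed in: The wheel rests in the click where its rib points at the tall set pin (within about 13 degrees), and the start button, pressed after that, is up again (under 1.5 mm of travel) (horizontal distance between rib and set_pin_top below 0.0192 m and velocity of joint wheel between -0.1 and 0.1 rad/s and value of joint start below 0.0015 m); the robot touches nothing.
It fails at once if the start button is pressed while the rib does not point at the set pin (value of joint start above 0.003 m and horizontal distance between rib and set_pin_top above 0.0192 m).
It fails at once if the wheel is gripped or forced (over 25 N) (contact force between wheel and the fingers above 25 N).
It fails at once if a bystander is moved or lifted by more than 25 mm (distance of any of pepper_jar, sauce_dish, sponge, ramen_bowl, tea_cup, strainer, ladle from where it was at the start of the episode above 0.025 m).
It also fails if it takes over 58 s, if anything falls off the work surface, if the arm or the gripper's body presses on something with over 40 N, if the wrist force passes 120 N, or if a joint passes its speed limit or range.

## Working session

There is one attempt and no reset: what is moved stays moved. The work goes in short steps, Python scripts to look and compute and a tool call to move; the robot and the scene stay as the last step left them, time stands still between calls to the robot, and variables do not carry over. Pictures are saved under pics/ and viewed, and the job is handed in when it is done.

Besides the shell and the picture viewer there is one more tool, called by a JSON object that holds its "fn" and its "kwargs", one argument or row to a line. jog_arm: Moves the arm, as the interface text tells. Its arguments: {"type":"object","properties":{"dp":{"type":"array","items":{"type":"array","items":{"type":"number"}}},"angular":{"type":"array","items":{"type":"array","items":{"type":"number"}}},"claw":{"type":"array","items":{"type":"number"}},"grip_force":{"type":"number"}},"required":["dp","angular","claw"]}

```bash
mkdir -p pics; python3 - <<'E'
from station import *
import cv2
o=get_obs();print(o)
for n in("side","top","wrist"):
    r=read_camera(n);cv2.imwrite(f"pics/{n}0.png",r["pixels"]);print(n,r["camera_matrix"],r["rvec"],r["tvec"])
E
```

```text
{'t': 0.0, 'q': array([ 1.08191687,  0.47775444,  0.02234754,  1.55644477, -0.01152803,
        1.10931196, -0.08311245]), 'joint_vel': array([ 0.00197633, -0.00042837,  0.00100983, -0.00036724, -0.00034638,
       -0.00063614,  0.00069181]), 'joint_torque': array([-1.24675244e-03, -5.96459699e+01,  1.60714701e+00, -2.81201327e+01,
        1.24574019e-02,  9.35408782e-03,  8.25244172e-06]), 'eef_pos': array([ 0.25062957, -0.62610872,  0.2303593 ]), 'tool_rot': array([-8.67022015e-04,  9.81931130e-01,  1.89236504e-01, -2.23257443e-04]), 'contact_force': array([ 0.44007526,  0.19231535, -0.4615609 ]), 'torque': array([ 0.0208804 , -0.00322583, -0.01093145]), 'gripper_width': 0.9991394303260218}
side [[399.83736769   0.         313.61911872]
 [  0.         399.83736769 196.68209747]
 [  0.           0.           1.        ]] [ 0.70598753 -2.40979091  1.34929828] [0.45389524 0.20881014 0.96485333]
top [[519.23172653   0.         327.96373208]
 [  0.         519.23172653 196.09523817]
 [  0.           0.           1.        ]] [ 2.17633768 -2.18070607  0.07571348] [-0.006357    0.5402397   1.36750853]
wrist [[296.74876675   0.         319.80076578]
 [  0.         296.74876675 201.13292408]
 [  0.           0.           1.        ]] [-2.41622658  1.6355826   0.21561152] [-0.67360893 -0.03219402  0.37825425]
```

View pics/top0.png

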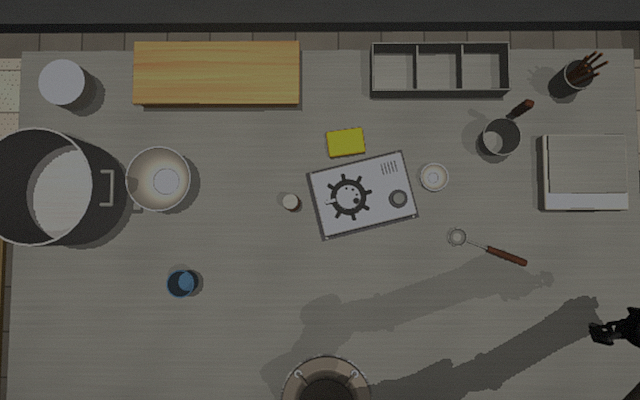

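View pics/side0.png

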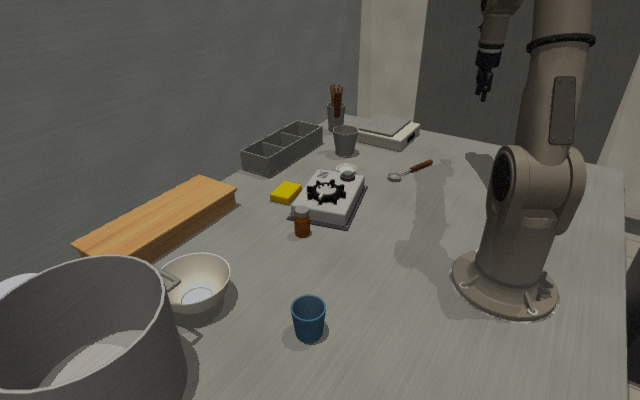

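View pics/wrist0.png

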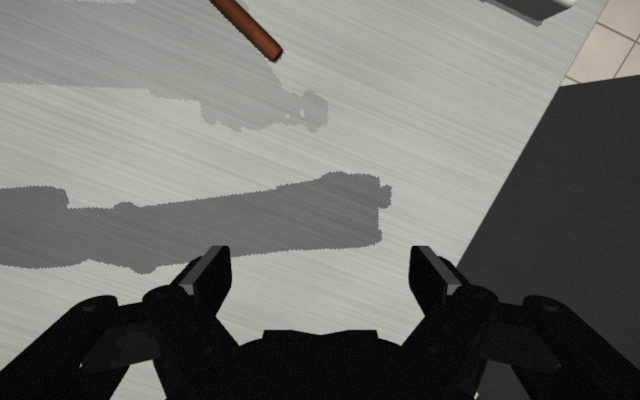

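```bash
cat > h.py <<'E'
from station import *
import cv2, numpy as np
def unproj(r,uv,z):
    K=r["camera_matrix"];R=cv2.Rodrigues(np.array(r["rvec"]))[0];t=np.array(r["tvec"]).ravel()
    d=R.T@np.linalg.inv(K)@np.array([uv[0],uv[1],1.]);c=-R.T@t
    return c+d*(z-c[2])/d[2]
def proj(r,P):
    return cv2.projectPoints(np.array(P,float).reshape(-1,3),np.array(r["rvec"]),np.array(r["tvec"]),r["camera_matrix"],None)[0].reshape(-1,2)
def crop(im,x0,y0,x1,y1,s,name):
    cv2.imwrite(name,cv2.resize(im[y0:y1,x0:x1],None,fx=s,fy=s,interpolation=cv2.INTER_CUBIC))
E
python3 - <<'E'
from h import *
t=cv2.imread("pics/top0.png");crop(t,295,140,425,245,6,"pics/top0c.png")
t=cv2.imread("pics/side0.png");crop(t,260,150,390,240,6,"pics/side0c.png")
E
```

```text
(no output)
```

View pics/top0c.png

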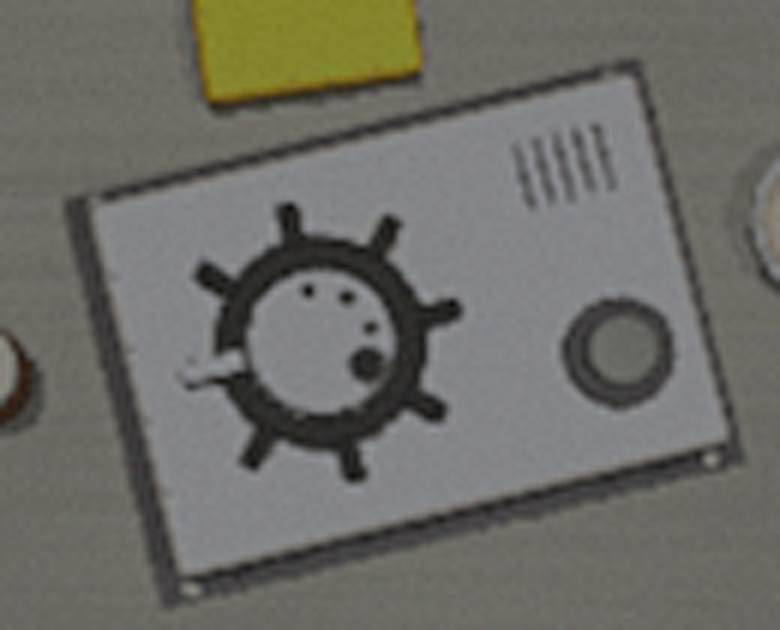

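View pics/side0c.png

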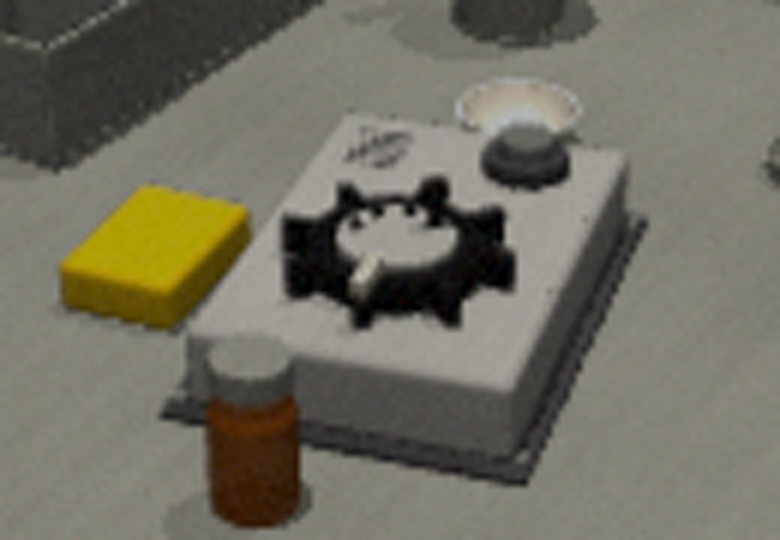

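```bash
cat > fit.py <<'E'
from h import *
from scipy.optimize import least_squares
r=read_camera("top")
tips=[(288,205),(392,220),(462,308),(440,415),(355,478),(250,465),(200,268)]
P=[];U=[]
k=[0,-1,-2,-3,-4,-5,1]
for (u,v),j in zip(tips,k):
    a=j*np.pi/4; P.append([62e-3*np.cos(a),.04+62e-3*np.sin(a),.07]);U.append((u/6+295-.42,v/6+140-.42))
P.append([-.035,-.085,.06]);U.append((620/6+294.6,352/6+139.6))
P=np.array(P);U=np.array(U)
def T(p,Q):
    c,s=np.cos(p[2]),np.sin(p[2]);Q=np.atleast_2d(Q);return np.c_[p[0]+c*Q[:,0]-s*Q[:,1],p[1]+s*Q[:,0]+c*Q[:,1],Q[:,2]]
f=least_squares(lambda p:(proj(r,T(p,P))-U).ravel(),[.55,0,.24])
p=f.x;print(p,np.degrees(p[2]),f.fun.reshape(-1,2).round(1).tolist())
for n,q in dict(hub=[0,.04,.072],btn=[-.035,-.085,.06],rib=[0,.08,.08],pin5=[-.022*.7071,.04-.022*.7071,.096],pin4=[0,.018,.096]).items():
    print(n,T(p,q)[0].round(4), (proj(r,T(p,q))[0]-[294.6,139.6])*6)
for n in("top","side"):
    r2=read_camera(n);im=r2["pixels"].copy()
    s=6;x0,y0,x1,y1=(295,140,425,245) if n=="top" else (260,150,390,240)
    im=cv2.resize(im[y0:y1,x0:x1],None,fx=s,fy=s,interpolation=cv2.INTER_CUBIC)
    Q=[[x,y,.05] for x in(-.085,.085) for y in(-.125,.125)]+[[-.035,-.085,.06],[-.0156,.0244,.096],[0,.018,.096],[.0156,.0244,.096],[.022,.04,.096],[0,.08,.08]]+[[.062*np.cos(a),.04+.062*np.sin(a),.072] for a in np.arange(8)*np.pi/4]
    for u in proj(r2,T(p,Q)): cv2.circle(im,(int((u[0]-x0+.5)*s),int((u[1]-y0+.5)*s)),3,(0,0,255),1)
    cv2.imwrite(f"pics/fit_{n}.png",im)
E
python3 fit.py
```

```text
[ 0.54475844 -0.09847481  0.2406233 ] 13.786699336298556 [[-0.3, -0.4], [0.5, -0.2], [-0.2, -0.2], [0.8, 0.2], [0.2, 0.6], [-0.6, 0.0], [-0.4, -0.1], [0.0, 0.0]]
hub [ 0.5352 -0.0596  0.072 ] [320.94367826 341.12976195]
btn [ 0.531  -0.1894  0.06  ] [620.24196856 352.25096807]
rib [ 0.5257 -0.0208  0.08  ] [230.47674281 362.20400639]
pin5 [ 0.5238 -0.0784  0.096 ] [367.54646367 363.68480526]
pin4 [ 0.5405 -0.081   0.096 ] [373.37165575 324.26667715]
```

View pics/fit_top.png

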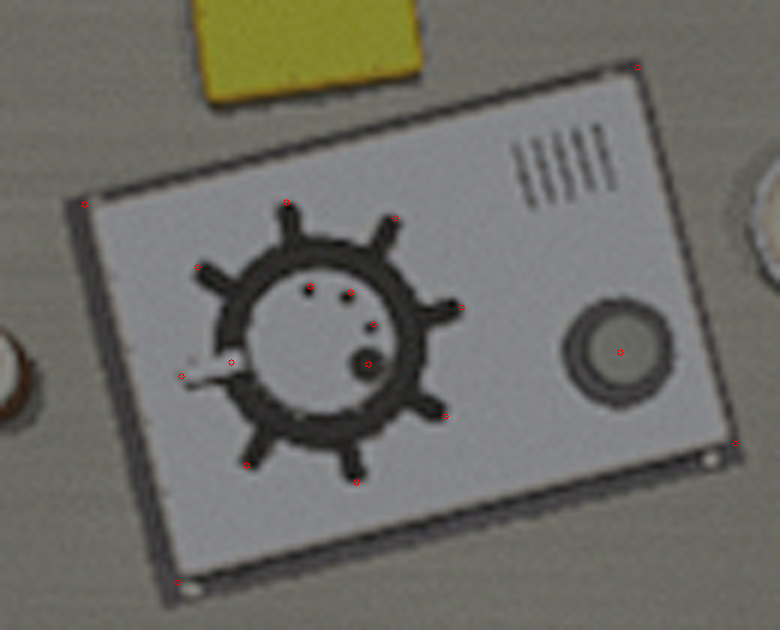

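View pics/fit_side.png

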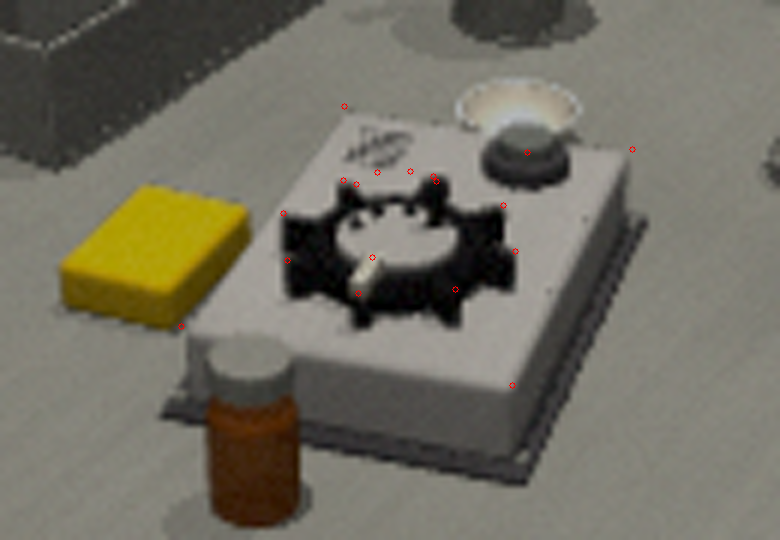

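```bash
cat > to.py <<'E'
import sys
from h import *
from scipy.spatial.transform import Rotation as Ro
p=np.array([0.54475844,-0.09847481,0.2406233])
c,s=np.cos(p[2]),np.sin(p[2])
def L2W(q): return np.array([p[0]+c*q[0]-s*q[1],p[1]+s*q[0]+c*q[1],q[2]])
def W2L(w): d=np.array(w[:2])-p[:2]; return np.array([c*d[0]+s*d[1],-s*d[0]+c*d[1],w[2]])
Rt=np.c_[[-s,c,0],[c,s,0],[0,0,-1]]  # tool x=timer y, tool y=timer x, z down
def go(local):
    o=get_obs();w=o["tool_rot"];R=Ro.from_quat([w[1],w[2],w[3],w[0]])
    d=R.as_matrix().T@(L2W(local)-o["eef_pos"])/.025
    a=(R.inv()*Ro.from_matrix(Rt)).as_rotvec()/np.radians(5)
    print("t",o["t"],"local mm",(W2L(o["eef_pos"])*1e3).round(1),"F",o["contact_force"].round(2),"grip",o["gripper_width"])
    print("dp",d.round(3),"ang",a.round(2))
if __name__=="__main__": go([float(v)/1e3 for v in sys.argv[1:4]])
E
python3 to.py -64 17 150
```

```text
t 0.3 local mm [-411.3 -442.7  231. ] F [-0.07 -0.88  0.12] grip 1.0001517756205425
dp [ 16.326 -16.266   3.248] ang [-1.000e-02 -0.000e+00 -1.639e+01]
```

{"fn": "jog_arm", "kwargs": {
  "dp": [
    [0.8,-0.8,0],
    [2.0,-2.0,0],
    [3.2,-3.2,0],
    [4.4,-4.4,0],
    [5.6,-5.6,0]
  ],
  "angular": [
    [0,0,-1],
    [0,0,-2.4],
    [0,0,-3.8],
    [0,0,-5.2],
    [0,0,-6.6]
  ],
  "claw": [0,0,0,0,0],
  "grip_force": 20
}}

```text
t: 0.8
eef_pos: [0.3293, -0.4431, 0.2314]
tool_rot: [0.0, 0.887, 0.463, -0.0]
contact_force: [0.4, -1.0, 0.7]
gripper_width: 0.144
```

```bash
python3 to.py -64 17 150
```

```text
t 0.8 local mm [-291.4 -283.3  231.4] F [ 0.38 -0.99  0.73] grip 0.1443632036230466
dp [14.763 -3.018  3.253] ang [ 0.    0.   -9.74]
```

{"fn": "jog_arm", "kwargs": {
  "dp": [
    [1.5,-0.3,0.2],
    [3.2,-0.6,0.5],
    [4.9,-1.0,0.8],
    [6.6,-1.4,1.1],
    [8.0,-1.7,1.4]
  ],
  "angular": [
    [0,0,-1.4],
    [0,0,-2.8],
    [0,0,-4.2],
    [0,0,-5.6],
    [0,0,-7]
  ],
  "claw": [0,0,0,0,0]
}}

```text
t: 1.3
eef_pos: [0.41, -0.2544, 0.1963]
tool_rot: [0.0, 0.706, 0.708, 0.0]
contact_force: [-0.3, -0.1, 0.4]
gripper_width: -0.001
```

```bash
python3 to.py -64 17 150
```

```text
t 1.3 local mm [-168.  -119.3  196.3] F [-0.29 -0.08  0.37] grip -0.0009365818382744492
dp [6.277 2.76  1.855] ang [ 0.01  0.   -2.72]
```

{"fn": "jog_arm", "kwargs": {
  "dp": [
    [1.3,0.5,0.3],
    [2.7,1.1,0.7],
    [4.1,1.7,1.1],
    [5.4,2.3,1.5],
    [6.28,2.76,1.85]
  ],
  "angular": [
    [0,0,-0.6],
    [0,0,-1.2],
    [0,0,-1.8],
    [0,0,-2.4],
    [0,0,-2.72]
  ],
  "claw": [0,0,0,0,0]
}}

```text
t: 1.8
eef_pos: [0.4796, -0.0973, 0.1499]
tool_rot: [0.0, 0.618, 0.786, 0.0]
contact_force: [1.1, 0.3, 0.3]
gripper_width: -0.0
```

```bash
python3 to.py -64 17 62; python3 - <<'E'
from h import *
for n in("top","side","wrist"):
    r=read_camera(n);
    if n=="wrist":cv2.imwrite("pics/w1.png",r["pixels"])
    elif n=="top":crop(r["pixels"],295,140,425,245,6,"pics/t1.png")
    else:crop(r["pixels"],260,110,390,240,6,"pics/s1.png")
E
```

```text
t 1.8 local mm [-63.   16.6 149.9] F [1.06 0.31 0.34] grip -0.00036204949408595615
dp [ 0.014 -0.044  3.516] ang [ 0.01 -0.   -0.03]
```

View pics/w1.png

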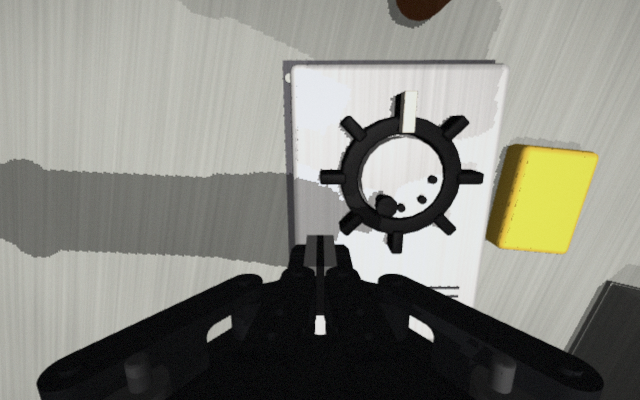

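View pics/s1.png

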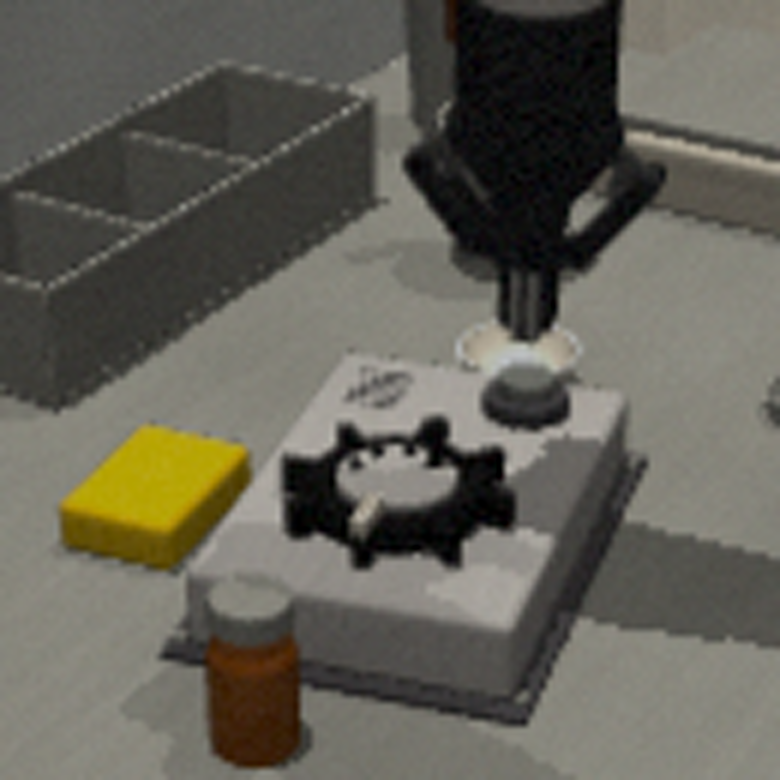

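View pics/t1.png

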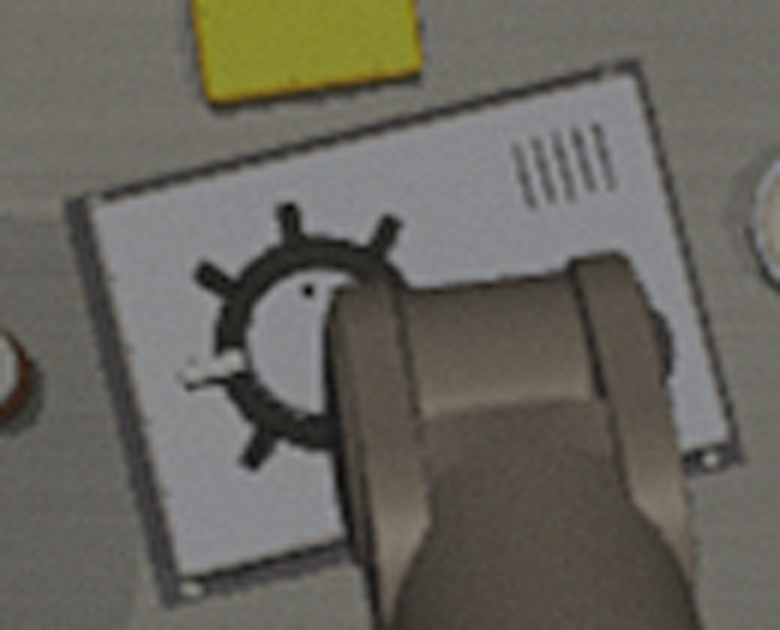

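{"fn": "jog_arm", "kwargs": {
  "dp": [
    [0.02,0.06,1.0],
    [0.02,0.06,2.0],
    [0.02,0.06,2.8],
    [0.02,0.06,3.3],
    [0.02,0.06,3.55]
  ],
  "angular": [
    [0,0,0],
    [0,0,0],
    [0,0,0],
    [0,0,0],
    [0,0,0]
  ],
  "claw": [0,0,0,0,0]
}}

```text
t: 2.45
eef_pos: [0.4795, -0.1001, 0.0606]
tool_rot: [-0.0, 0.62, 0.784, -0.001]
contact_force: [-0.8, -0.3, -0.3]
gripper_width: 0.0
```

```bash
python3 to.py -61 60 60
```

```text
t 2.45 local mm [-63.8  13.9  60.6] F [-0.79 -0.33 -0.34] grip 0.00027582912780343136
dp [1.844 0.095 0.023] ang [-0.01  0.   -0.09]
```

{"fn": "jog_arm", "kwargs": {
  "dp": [
    [0.2,0.1,0],
    [0.4,0.1,0],
    [0.6,0.1,0],
    [0.8,0.1,0],
    [1.0,0.1,0]
  ],
  "angular": [
    [0,0,-0.05],
    [0,0,-0.05],
    [0,0,-0.05],
    [0,0,-0.05],
    [0,0,-0.05]
  ],
  "claw": [0,0,0,0,0]
}}

```text
t: 2.95
eef_pos: [0.4779, -0.0745, 0.0621]
tool_rot: [0.001, 0.618, 0.786, 0.0]
contact_force: [2.6, -3.4, 1.7]
gripper_width: -0.002
```

```bash
python3 to.py -61 60 60;  python3 - <<'E'
from h import *
r=read_camera("side");crop(r["pixels"],260,130,390,240,6,"pics/s2.png")
r=read_camera("wrist");cv2.imwrite("pics/w2.png",r["pixels"])
E
```

```text
t 2.95 local mm [-59.3  39.3  62.1] F [ 2.61 -3.45  1.69] grip -0.0020404176065656502
dp [ 0.83  -0.072  0.083] ang [ 0.03  0.02 -0.03]
```

View pics/s2.png

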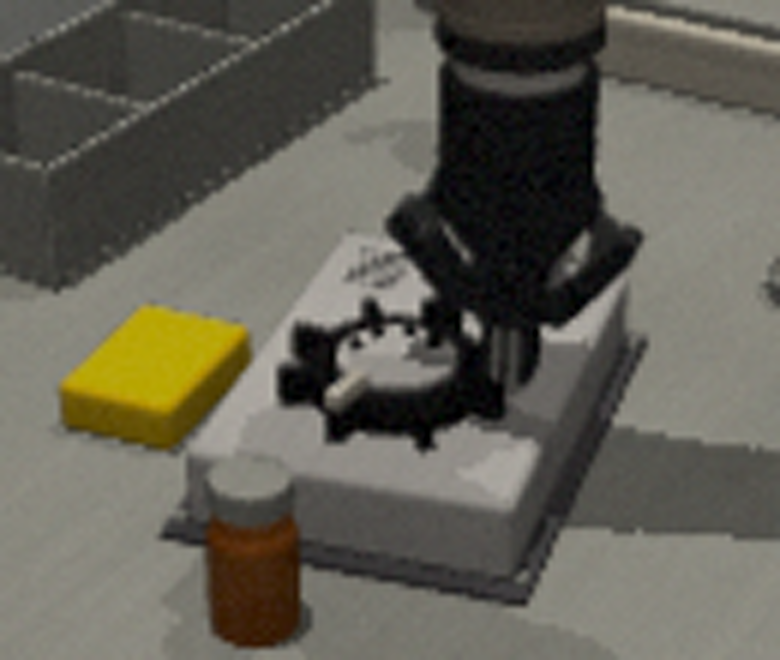

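View pics/w2.png

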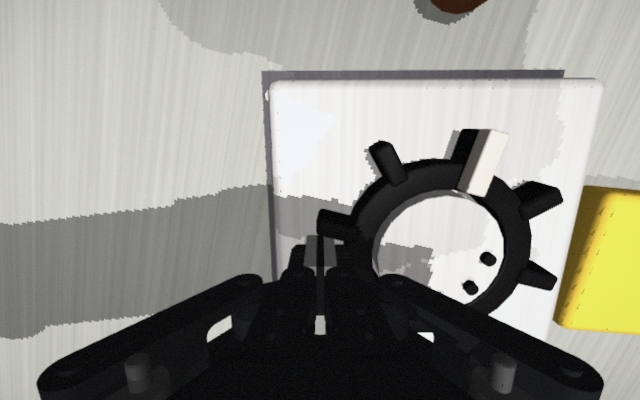

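{"fn": "jog_arm", "kwargs": {
  "dp": [
    [0.2,-0.03,0.02],
    [0.4,-0.03,0.04],
    [0.6,-0.03,0.04],
    [0.8,-0.03,0.04],
    [0.85,-0.03,0.04]
  ],
  "angular": [
    [0,0,0],
    [0,0,0],
    [0,0,0],
    [0,0,0],
    [0,0,0]
  ],
  "claw": [0,0,0,0,0]
}}

```text
t: 3.55
eef_pos: [0.4705, -0.0525, 0.0601]
tool_rot: [-0.0, 0.617, 0.787, -0.0]
contact_force: [0.6, 0.1, -0.3]
gripper_width: -0.002
```

```bash
python3 to.py -61 60 60;  python3 - <<'E'
from h import *
r=read_camera("wrist");cv2.imwrite("pics/w3.png",r["pixels"])
E
```

```text
t 3.55 local mm [-61.1  62.3  60.1] F [ 0.59  0.13 -0.34] grip -0.002317940191572067
dp [-0.093  0.005  0.006] ang [-0.01 -0.01 -0.01]
```

View pics/w3.png

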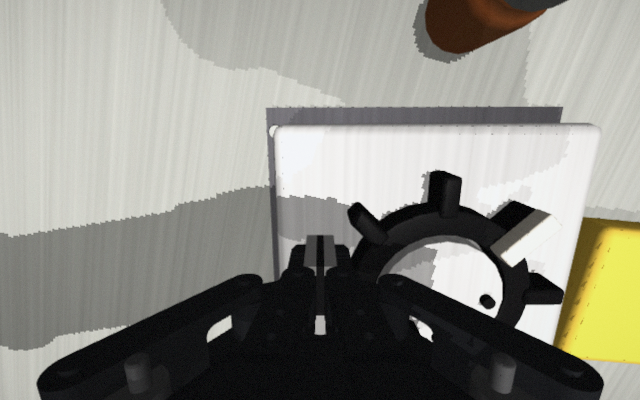

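{"fn": "jog_arm", "kwargs": {
  "dp": [
    [0,-1.1,0],
    [-0.7,-1.3,0],
    [-1.85,-1.1,0],
    [-1.9,-0.4,0],
    [-1.9,0,0]
  ],
  "angular": [
    [0,0,0],
    [0,0,0],
    [0,0,0],
    [0,0,0],
    [0,0,0]
  ],
  "claw": [0,0,0,0,0]
}}

```text
t: 4.1
eef_pos: [0.4835, -0.1006, 0.0604]
tool_rot: [0.0, 0.619, 0.786, 0.0]
contact_force: [-0.1, 1.0, 0.2]
gripper_width: 0.001
```

```bash
python3 to.py -61 60 60
```

```text
t 4.1 local mm [-60.   12.5  60.4] F [-0.1   0.99  0.16] grip 0.0012146918602646147
dp [ 1.9   -0.048  0.017] ang [ 0.01  0.   -0.05]
```

Now the second flick.

{"fn": "jog_arm", "kwargs": {
  "dp": [
    [0.2,-0.03,0],
    [0.4,-0.03,0],
    [0.6,-0.03,0],
    [0.8,-0.03,0],
    [1.0,-0.03,0]
  ],
  "angular": [
    [0,0,0],
    [0,0,0],
    [0,0,0],
    [0,0,0],
    [0,0,0]
  ],
  "claw": [0,0,0,0,0]
}}

```text
t: 4.6
eef_pos: [0.4751, -0.076, 0.0602]
tool_rot: [0.0, 0.618, 0.786, -0.0]
contact_force: [1.6, -3.9, -2.2]
gripper_width: -0.001
```

{"fn": "jog_arm", "kwargs": {
  "dp": [
    [0.2,0,0],
    [0.4,0,0],
    [0.6,0,0],
    [0.8,0,0],
    [0.92,0,0]
  ],
  "angular": [
    [0,0,0],
    [0,0,0],
    [0,0,0],
    [0,0,0],
    [0,0,0]
  ],
  "claw": [0,0,0,0,0]
}}

```text
t: 5.1
eef_pos: [0.47, -0.0524, 0.0603]
tool_rot: [-0.0, 0.618, 0.787, 0.0]
contact_force: [0.3, -0.3, -0.6]
gripper_width: 0.001
```

```bash
python3 to.py -61 60 60;  python3 - <<'E'
from h import *
r=read_camera("wrist");cv2.imwrite("pics/w4.png",r["pixels"])
E
```

```text
t 5.1 local mm [-61.6  62.6  60.3] F [ 0.35 -0.31 -0.56] grip 0.0006158725462846146
dp [-0.102  0.026  0.012] ang [-0.   -0.   -0.01]
```

View pics/w4.png

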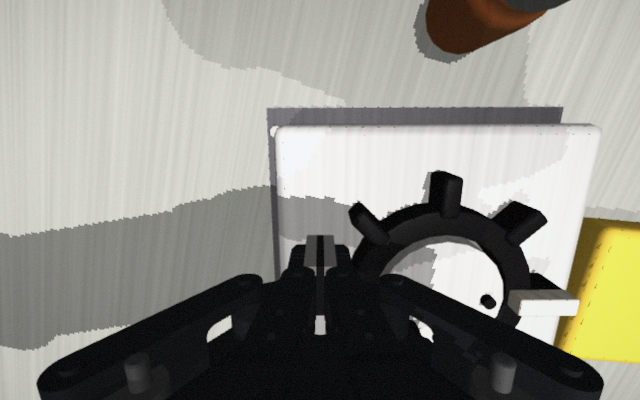

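The rib now points right in the picture, at (545,300), so two clicks are done. Next is the third.

{"fn": "jog_arm", "kwargs": {
  "dp": [
    [0,-1.1,0],
    [-0.7,-1.3,0],
    [-1.85,-1.1,0],
    [-1.92,-0.4,0],
    [-1.92,0,0]
  ],
  "angular": [
    [0,0,0],
    [0,0,0],
    [0,0,0],
    [0,0,0],
    [0,0,0]
  ],
  "claw": [0,0,0,0,0]
}}

```text
t: 5.65
eef_pos: [0.4828, -0.1008, 0.0605]
tool_rot: [0.0, 0.619, 0.786, 0.0]
contact_force: [0.4, 0.6, -0.1]
gripper_width: 0.0
```

{"fn": "jog_arm", "kwargs": {
  "dp": [
    [0.2,0,0],
    [0.4,0,0],
    [0.6,0,0],
    [0.8,0,0],
    [1.0,0,0]
  ],
  "angular": [
    [0,0,0],
    [0,0,0],
    [0,0,0],
    [0,0,0],
    [0,0,0]
  ],
  "claw": [0,0,0,0,0]
}}

```text
t: 6.15
eef_pos: [0.4751, -0.076, 0.0603]
tool_rot: [0.0, 0.618, 0.786, -0.0]
contact_force: [0.8, -2.9, -1.9]
gripper_width: -0.0
```

{"fn": "jog_arm", "kwargs": {
  "dp": [
    [0.2,0,0],
    [0.4,0,0],
    [0.6,0,0],
    [0.8,0,0],
    [0.92,0,0]
  ],
  "angular": [
    [0,0,0],
    [0,0,0],
    [0,0,0],
    [0,0,0],
    [0,0,0]
  ],
  "claw": [0,0,0,0,0]
}}

```text
t: 6.65
eef_pos: [0.4699, -0.0524, 0.0603]
tool_rot: [-0.0, 0.618, 0.787, 0.0]
contact_force: [0.2, -0.3, -0.2]
gripper_width: -0.002
```

```bash
python3 to.py -61 60 60;  python3 - <<'E'
from h import *
r=read_camera("wrist");cv2.imwrite("pics/w5.png",r["pixels"])
r=read_camera("side");crop(r["pixels"],260,130,390,240,6,"pics/s5.png")
E
```

```text
t 6.65 local mm [-61.7  62.6  60.3] F [ 0.16 -0.31 -0.21] grip -0.0022320786453125007
dp [-0.103  0.028  0.011] ang [-0.   -0.01 -0.01]
```

View pics/w5.png

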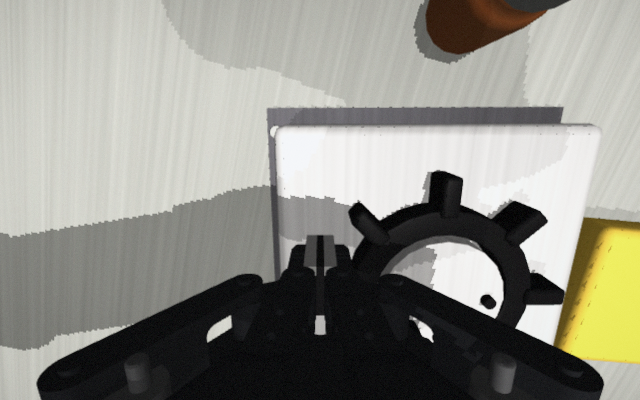

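View pics/s5.png

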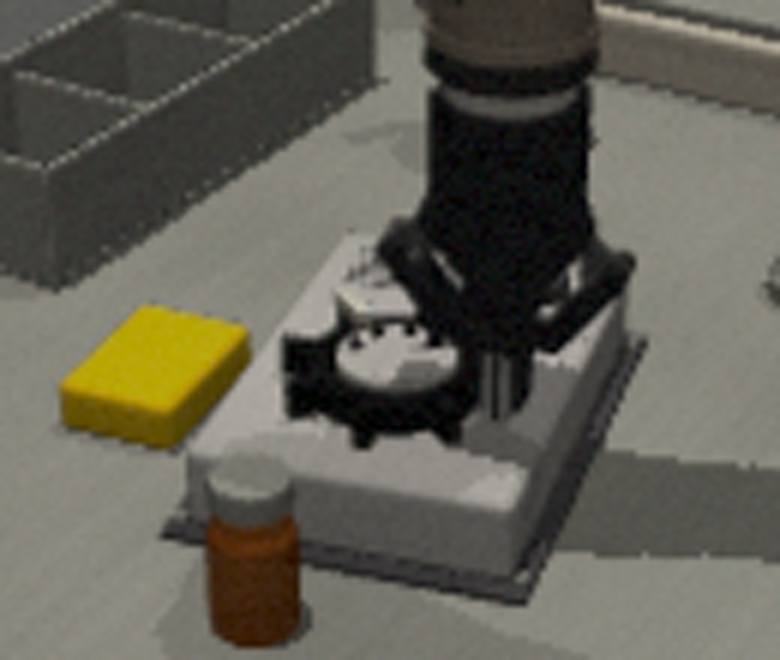

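{"fn": "jog_arm", "kwargs": {
  "dp": [
    [0,-1.1,0],
    [-0.7,-1.3,0],
    [-1.85,-1.1,0],
    [-1.92,-0.4,0],
    [-1.92,0,0]
  ],
  "angular": [
    [0,0,0],
    [0,0,0],
    [0,0,0],
    [0,0,0],
    [0,0,0]
  ],
  "claw": [0,0,0,0,0]
}}

```text
t: 7.25
eef_pos: [0.4828, -0.101, 0.0605]
tool_rot: [0.0, 0.619, 0.786, 0.0]
contact_force: [-0.3, 0.6, 0.8]
gripper_width: -0.002
```

{"fn": "jog_arm", "kwargs": {
  "dp": [
    [0.2,0,0],
    [0.4,0,0],
    [0.6,0,0],
    [0.8,0,0],
    [1.0,0,0]
  ],
  "angular": [
    [0,0,0],
    [0,0,0],
    [0,0,0],
    [0,0,0],
    [0,0,0]
  ],
  "claw": [0,0,0,0,0]
}}

```text
t: 7.75
eef_pos: [0.4751, -0.076, 0.0603]
tool_rot: [0.0, 0.618, 0.786, -0.0]
contact_force: [1.3, -2.9, -2.7]
gripper_width: -0.002
```

{"fn": "jog_arm", "kwargs": {
  "dp": [
    [0.2,0,0],
    [0.4,0,0],
    [0.6,0,0],
    [0.8,0,0],
    [0.92,0,0]
  ],
  "angular": [
    [0,0,0],
    [0,0,0],
    [0,0,0],
    [0,0,0],
    [0,0,0]
  ],
  "claw": [0,0,0,0,0]
}}

```text
t: 8.25
eef_pos: [0.4699, -0.0524, 0.0603]
tool_rot: [-0.0, 0.618, 0.787, 0.0]
contact_force: [-0.5, -0.2, -0.3]
gripper_width: -0.0
```

```bash
python3 to.py -61 60 60;  python3 - <<'E'
from h import *
r=read_camera("wrist");cv2.imwrite("pics/w6.png",r["pixels"])
r=read_camera("side");crop(r["pixels"],260,130,390,240,6,"pics/s6.png")
E
```

```text
t 8.25 local mm [-61.7  62.6  60.3] F [-0.47 -0.21 -0.29] grip -0.000370519598720611
dp [-0.102  0.028  0.012] ang [-0.   -0.   -0.01]
```

View pics/w6.png

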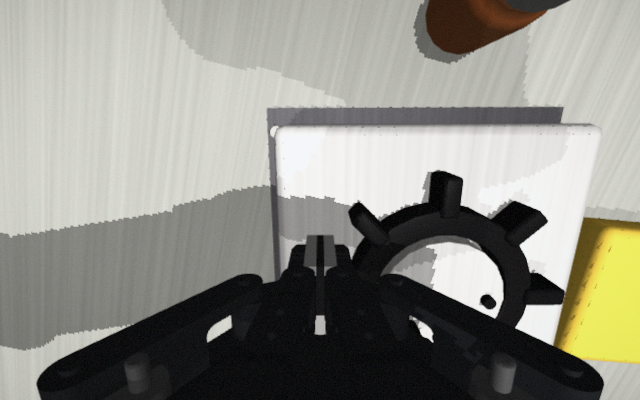

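View pics/s6.png

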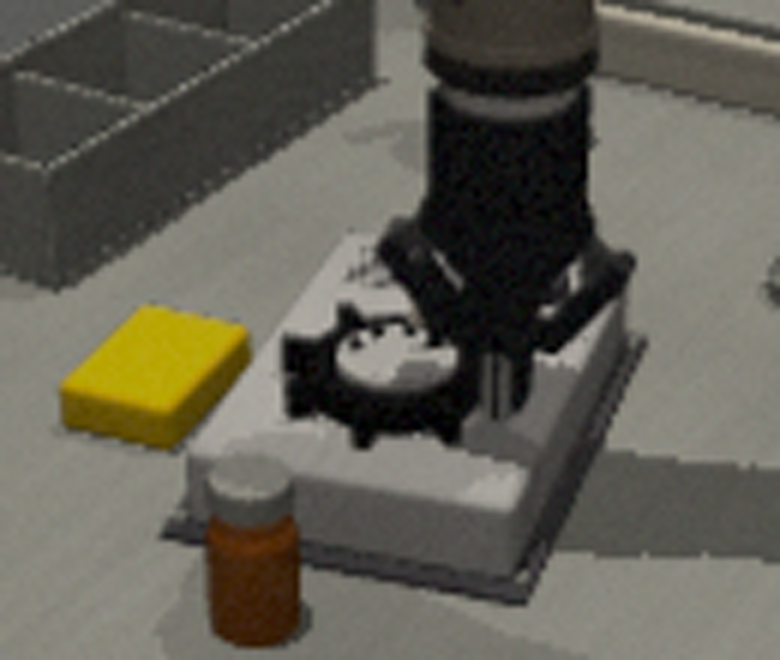

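{"fn": "jog_arm", "kwargs": {
  "dp": [
    [0,-1.1,0],
    [-0.7,-1.3,0],
    [-1.85,-1.1,0],
    [-1.92,-0.4,0],
    [-1.92,0,0]
  ],
  "angular": [
    [0,0,0],
    [0,0,0],
    [0,0,0],
    [0,0,0],
    [0,0,0]
  ],
  "claw": [0,0,0,0,0]
}}

```text
t: 8.85
eef_pos: [0.4828, -0.101, 0.0604]
tool_rot: [0.0, 0.619, 0.786, 0.0]
contact_force: [0.4, -0.3, -1.3]
gripper_width: 0.001
```

```bash
python3 - <<'E'
from h import *
r=read_camera("wrist");cv2.imwrite("pics/w7.png",r["pixels"])
E
```

```text
(no output)
```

View pics/w7.png

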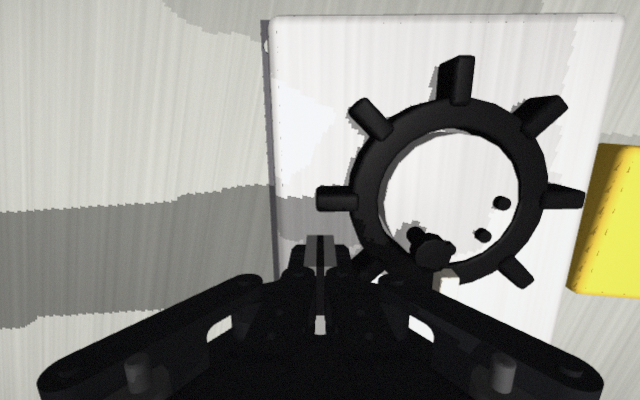

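{"fn": "jog_arm", "kwargs": {
  "dp": [
    [0.2,0,0],
    [0.4,0,0],
    [0.6,0,0],
    [0.8,0,0],
    [1.0,0,0]
  ],
  "angular": [
    [0,0,0],
    [0,0,0],
    [0,0,0],
    [0,0,0],
    [0,0,0]
  ],
  "claw": [0,0,0,0,0]
}}

```text
t: 9.4
eef_pos: [0.4751, -0.076, 0.0602]
tool_rot: [0.0, 0.618, 0.786, -0.0]
contact_force: [0.9, -4.0, -2.3]
gripper_width: 0.001
```

{"fn": "jog_arm", "kwargs": {
  "dp": [
    [0.2,0,0],
    [0.4,0,0],
    [0.6,0,0],
    [0.8,0,0],
    [0.92,0,0]
  ],
  "angular": [
    [0,0,0],
    [0,0,0],
    [0,0,0],
    [0,0,0],
    [0,0,0]
  ],
  "claw": [0,0,0,0,0]
}}

```text
t: 9.9
eef_pos: [0.47, -0.0524, 0.0603]
tool_rot: [-0.0, 0.618, 0.787, 0.0]
contact_force: [-0.3, -0.6, -0.6]
gripper_width: -0.001
```

{"fn": "jog_arm", "kwargs": {
  "dp": [
    [0,-0.6,0],
    [0,-1.2,0],
    [0,-1.4,-1.0],
    [0,-1.4,-2.5],
    [0,-1.4,-4.0]
  ],
  "angular": [
    [0,0,0],
    [0,0,0],
    [0,0,0],
    [0,0,0],
    [0,0,0]
  ],
  "claw": [0,0,0,0,0]
}}

```text
t: 10.4
eef_pos: [0.4353, -0.0614, 0.1611]
tool_rot: [-0.001, 0.618, 0.786, -0.0]
contact_force: [1.1, -0.9, 0.5]
gripper_width: 0.001
```

```bash
python3 to.py -35 -85 100;  python3 - <<'E'
from h import *
r=read_camera("wrist");cv2.imwrite("pics/w8.png",r["pixels"])
r=read_camera("side");crop(r["pixels"],260,130,390,240,6,"pics/s8.png")
E
```

```text
t 10.4 local mm [-97.5  62.1 161.1] F [ 1.08 -0.88  0.51] grip 0.001485462776415449
dp [-5.884  2.514  2.434] ang [-0.02 -0.01 -0.02]
```

View pics/w8.png

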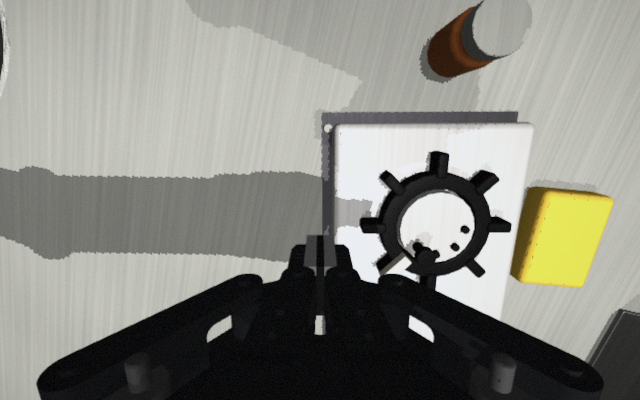

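View pics/s8.png

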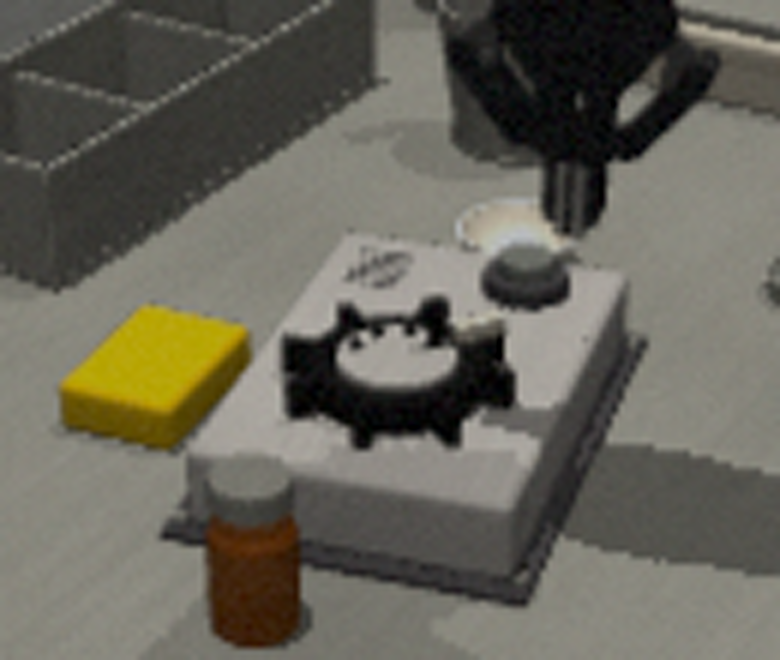

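{"fn": "jog_arm", "kwargs": {
  "dp": [
    [-1.2,0.5,0.3],
    [-2.6,1.1,0.8],
    [-4.0,1.7,1.3],
    [-5.2,2.2,1.8],
    [-5.88,2.5,2.2]
  ],
  "angular": [
    [0,0,0],
    [0,0,0],
    [0,0,0],
    [0,0,0],
    [0,0,0]
  ],
  "claw": [0,0,0,0,0]
}}

```text
t: 11.0
eef_pos: [0.5322, -0.1922, 0.1037]
tool_rot: [-0.0, 0.619, 0.785, -0.0]
contact_force: [-1.0, 0.1, -0.5]
gripper_width: 0.0
```

{"fn": "jog_arm", "kwargs": {
  "dp": [
    [0,0,0],
    [0,0,0],
    [0,0,0],
    [0,0,0.2],
    [0,0,0.4]
  ],
  "angular": [
    [0,0,0],
    [0,0,0],
    [0,0,0],
    [0,0,0],
    [0,0,0]
  ],
  "claw": [0,0,0,0,0]
}}

```text
t: 11.5
eef_pos: [0.5316, -0.1891, 0.0955]
tool_rot: [0.0, 0.618, 0.787, 0.0]
contact_force: [-0.2, 0.1, -0.6]
gripper_width: 0.003
```

```bash
python3 to.py -35 -85 80;  python3 - <<'E'
from h import *
r=read_camera("wrist");cv2.imwrite("pics/w9.png",r["pixels"])
r=read_camera("side");crop(r["pixels"],260,130,390,240,6,"pics/s9.png")
E
```

```text
t 11.5 local mm [-34.4 -84.9  95.5] F [-0.24  0.07 -0.59] grip 0.002523544899539092
dp [-0.003 -0.026  0.622] ang [ 0.01  0.01 -0.01]
```

View pics/w9.png

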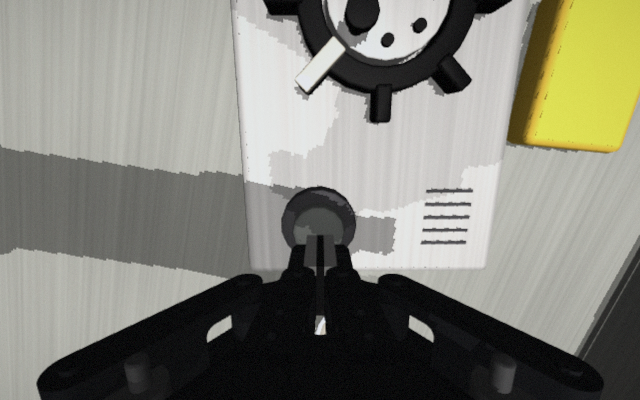

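View pics/s9.png

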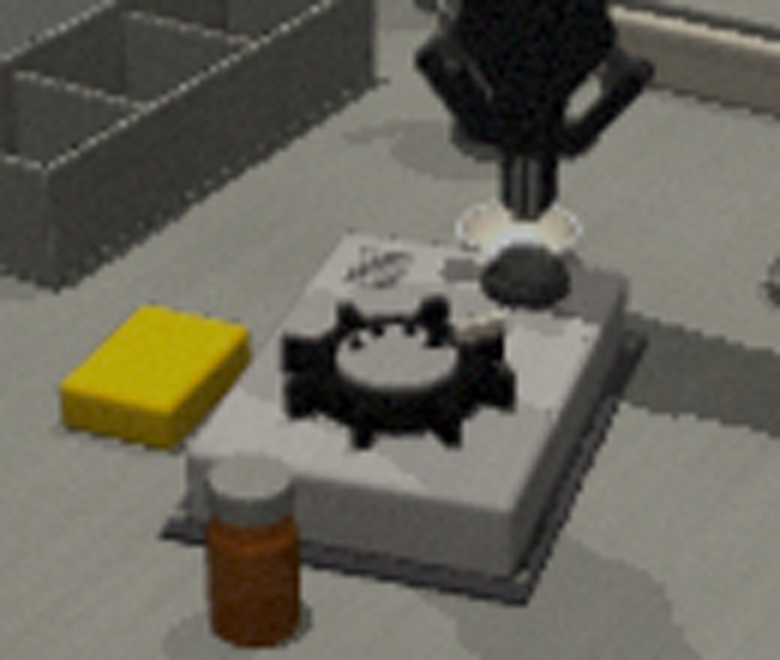

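{"fn": "jog_arm", "kwargs": {
  "dp": [
    [0,0,0.25],
    [0,0,0.5],
    [0,0,0.75],
    [0,0,0.9],
    [0,0,1.0]
  ],
  "angular": [
    [0,0,0],
    [0,0,0],
    [0,0,0],
    [0,0,0],
    [0,0,0]
  ],
  "claw": [0,0,0,0,0]
}}

```text
t: 12.1
eef_pos: [0.5313, -0.1897, 0.0698]
tool_rot: [-0.0, 0.618, 0.786, -0.0]
contact_force: [-1.3, -0.1, 2.8]
gripper_width: -0.001
```

{"fn": "jog_arm", "kwargs": {
  "dp": [
    [0,0,0.04],
    [0,0,0.08],
    [0,0,0.12],
    [0,0,0.16],
    [0,0,0.16]
  ],
  "angular": [
    [0,0,0],
    [0,0,0],
    [0,0,0],
    [0,0,0],
    [0,0,0]
  ],
  "claw": [0,0,0,0,0]
}}

```text
t: 12.6
eef_pos: [0.5314, -0.1897, 0.0663]
tool_rot: [-0.0, 0.618, 0.786, -0.0]
contact_force: [-3.4, 0.5, 4.7]
gripper_width: 0.003
```

{"fn": "jog_arm", "kwargs": {
  "dp": [
    [0,0,0.03],
    [0,0,0.06],
    [0,0,0.08],
    [0,0,0.08],
    [0,0,0.08]
  ],
  "angular": [
    [0,0,0],
    [0,0,0],
    [0,0,0],
    [0,0,0],
    [0,0,0]
  ],
  "claw": [0,0,0,0,0]
}}

```text
t: 13.1
eef_pos: [0.5316, -0.1897, 0.0659]
tool_rot: [0.0, 0.618, 0.786, -0.0]
contact_force: [-7.8, 1.6, 19.1]
gripper_width: -0.002
```

```bash
python3 - <<'E'
from h import *
r=read_camera("wrist");cv2.imwrite("pics/w10.png",r["pixels"])
r=read_camera("side");crop(r["pixels"],260,130,390,240,6,"pics/s10.png")
E
```

```text
(no output)
```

View pics/s10.png

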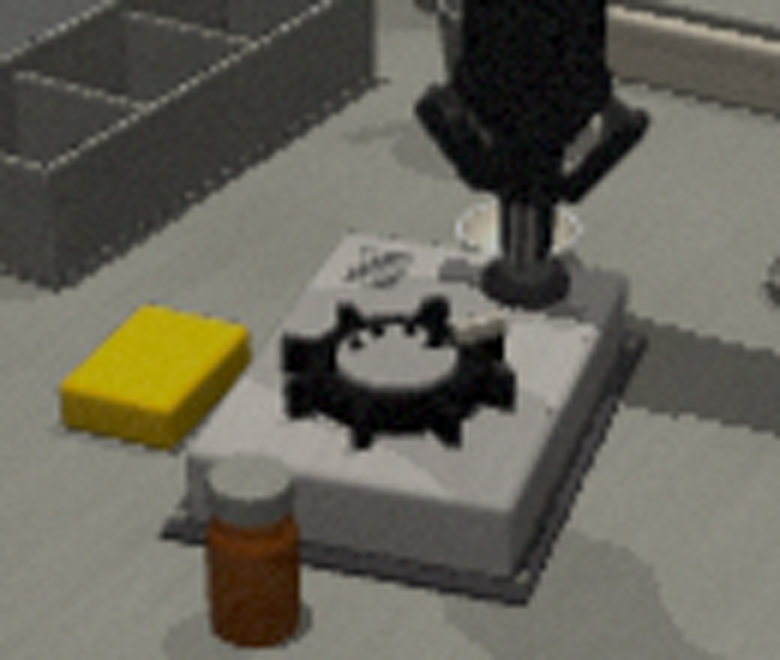

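View pics/w10.png

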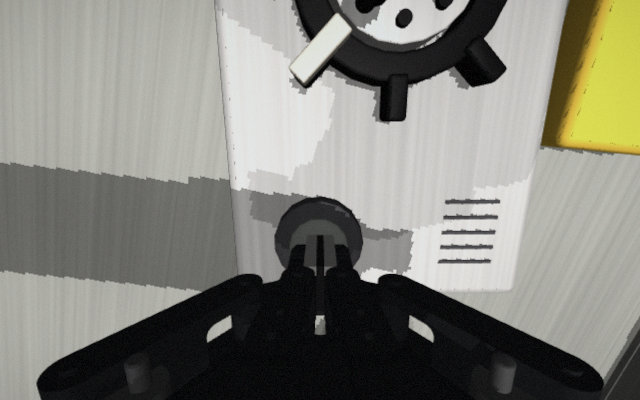

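{"fn": "jog_arm", "kwargs": {
  "dp": [
    [0,0,-0.4],
    [0,0,-1.0],
    [0,0,-2.0],
    [0,-1.0,-3.0],
    [0,-2.0,-4.0]
  ],
  "angular": [
    [0,0,0],
    [0,0,0],
    [0,0,0],
    [0,0,0],
    [0,0,0]
  ],
  "claw": [0,0,0,0,0]
}}

```text
t: 13.7
eef_pos: [0.4836, -0.2014, 0.1658]
tool_rot: [0.001, 0.617, 0.787, 0.001]
contact_force: [-0.5, -0.6, 0.4]
gripper_width: 0.001
```

{"fn": "jog_arm", "kwargs": {
  "dp": [
    [-1,-1,0],
    [-2,-2,0],
    [-3,-2.5,0],
    [-3.5,-2.5,0],
    [-3.5,-2.5,0]
  ],
  "angular": [
    [0,0,0],
    [0,0,0],
    [0,0,0],
    [0,0,0],
    [0,0,0]
  ],
  "claw": [0,0,0,0,0]
}}

```text
t: 14.2
eef_pos: [0.4438, -0.3031, 0.1649]
tool_rot: [0.001, 0.619, 0.785, 0.0]
contact_force: [-0.6, 0.4, -0.1]
gripper_width: 0.001
```

```bash
python3 to.py -35 -85 80;  python3 - <<'E'
from h import *
r=read_camera("top");crop(r["pixels"],285,120,455,245,4.7,"pics/t11.png")
r=read_camera("side");crop(r["pixels"],260,130,390,240,6,"pics/s11.png")
E
```

```text
t 14.2 local mm [-146.8 -174.7  164.9] F [-0.63  0.36 -0.13] grip 0.0012363237053607114
dp [3.614 4.449 3.397] ang [ 0.02  0.01 -0.06]
```

View pics/t11.png

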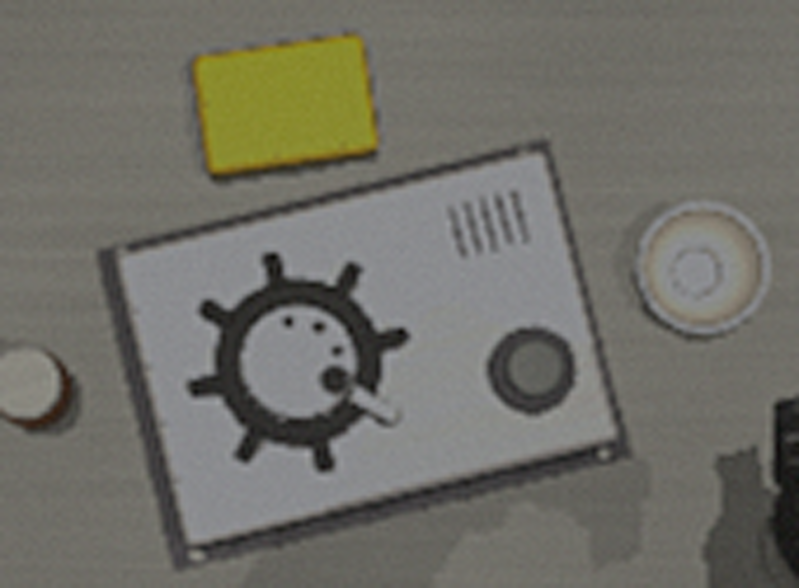

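View pics/s11.png

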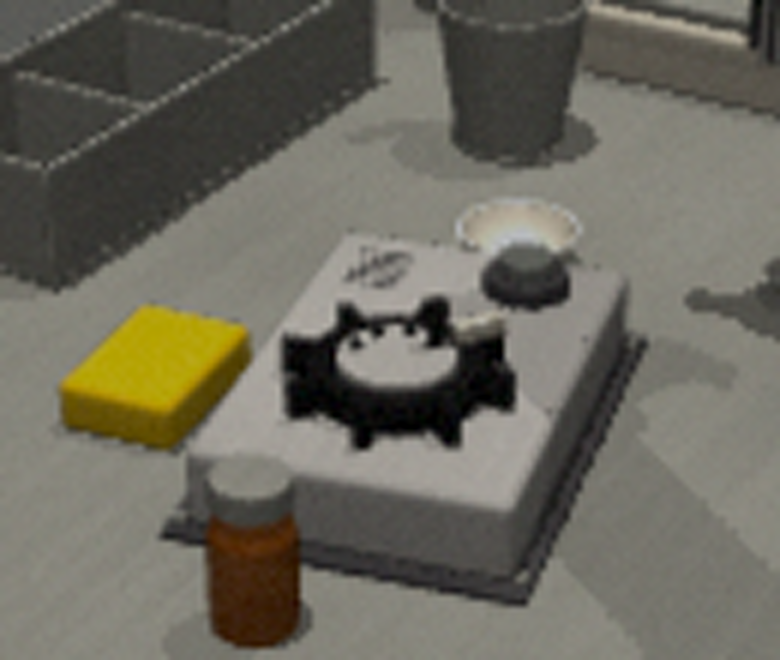

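The rib at (375,400) in the top view lines up with the tall pin at (335,378). The button is up again and the nearby things haven't moved.

```bash
python3 - <<'E'
from station import *
print(hand_in())
E
```

```text
the job is handed in; nothing more can be done
None
```

The noodle timer is set and started, and I handed the job in at about 14.3 s of the 58 s allowed; no verdict was reported.

- **Finding the pin:** I fitted the timer's pose from the top picture. The errors were under 1 pixel. The tall set pin stood at 5 clicks, and the wrist camera agreed.
- **Turning the wheel:** With the fingers shut, I made five gentle clockwise flicks at the teeth. The force readings, taken twice during each flick, reached about 5 N. After the fifth, the pictures showed the rib resting at the tall pin. The rib was hidden after the fourth flick, so I counted that one from the other teeth.
- **Pressing the button:** I pushed the start button straight down until it hit a hard stop, at a tip height of about 66 mm and about 21 N. The button's travel can't be read directly. That it went fully down is inferred from the stop, the force rise and a picture of it sunk in its housing.
- **Last check:** The top and side pictures show the rib still at the tall pin and the button up again. The pepper jar, sauce dish and sponge stand where they were, and the arm is clear of everything. I did not look again at the bowl, cup, strainer or ladle; the arm was not seen to go near them.

No check failed or disagreed.

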